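# Take the stray coupler off the free turntable

## Task

A coupler has got in among the two steel bars on the free-turning turntable. Lift it off without swinging the turntable round or disturbing the bars, lay it down inside the open drawer (set it on the drawer's floor, do not drop it in), then push the drawer fully shut.

Things in the scene. Friction and masses are not known exactly. Their poses are not given: they have to be found in the camera images.
- coupler: Chromed swivel coupler, a stepped round piece 34 mm long and 16 mm in diameter, about 35 g, lying loose on the turntable plate. Origin at the centre of its underside; its length lies along its y axis, z is up. It can be gripped across its 16 mm (along its x axis); the bars lie at least 90 mm from it, centre to centre.
- bar_a: Ground steel bar, 12 x 42 x 9 mm (x, y, z), one of two alike, lying loose and flat on the turntable plate. It stays there. Origin at the centre of its underside, length along y.
- bar_b: The other ground steel bar, 12 x 42 x 9 mm, lying on the turntable plate. It stays there. Origin at the centre of its underside, length along y.
- plate_centre (a point): Centre of the top face of the turntable's round dark steel plate (210 mm in diameter, 12 mm thick, flat, its top 46 mm above the table). The coupler and bars lie about 65 mm from this point.
- plate_mark (a point): A point on the plate's top face, 100 mm from its centre, that turns with the plate: it shows how far the plate has turned.
- plate (a joint): Angle of the turntable plate, positive anticlockwise from above. It has no motor, stop or brake and hardly any friction: a light sideways touch on the plate or on anything lying on it sets it turning, and it coasts.
- drawer (a joint): How far the drawer of the small grey box (115 mm deep, 150 mm wide, 60 mm high, fixed to the table) is pulled out: 0 = fully shut, 0.1 = as far as it goes. It slides stiffly (about 1 N) and stays where it is left.
- drawer_in (a point): Point on the drawer's inner floor (13 mm above the table), midway across, 45 mm behind the inner face of the drawer's front; it moves with the drawer. x axis: the way the drawer is pushed to shut it; y axis: across; z up. The inside is 126 mm wide; its walls rise 32 mm above its floor and its front panel 45 mm. When the drawer is out by d, only the first d of its inside behind the front panel is uncovered; the box over the rest is 60 mm high above the table.
- drawer_pull (a point): Middle of the outer face of the steel pull bar (54 mm wide, 10 mm high, 35 mm above the table) that stands 11 mm out from the drawer's front panel. Same axes as drawer_in: pushing it along its x axis shuts the drawer.

How it is judged (in metres and radians):
On the way, in this order (a step that is already met when the one before it is completed fails the run):
1. the coupler is lifted clear of the turntable plate (30 mm or more above it) (z of coupler in the frame of plate_centre above 0.03 m and contact force between the fingers and coupler above 0.3 N), for 0.1 s.
2. the coupler, still held, is lowered into the drawer to within 20 mm of its floor (z of coupler in the frame of drawer_in below 0.02 m and x of coupler in the frame of drawer_in between -0.045 and 0.06 m and y of coupler in the frame of drawer_in between -0.063 and 0.063 m and contact force between the fingers and coupler above 0.3 N), for 0.02 s.
At the end, for the whole second after the job is handed in: The drawer is shut to within 4 mm with the coupler at rest on its floor; both steel bars still lie flat on the turntable plate, and the plate stands still (value of joint drawer below 0.004 m and z of coupler in the frame of drawer_in between -0.005 and 0.02 m and x of coupler in the frame of drawer_in between -0.045 and 0.06 m and y of coupler in the frame of drawer_in between -0.063 and 0.063 m and linear speed of coupler below 0.02 m/s and horizontal distance between each of bar_a, bar_b and plate_centre below 0.1 m and z of bar_a in the frame of plate_centre between -0.004 and 0.004 m and z of bar_b in the frame of plate_centre between -0.004 and 0.004 m and velocity of joint plate between -0.05 and 0.05 rad/s); the robot touches nothing.
It fails at once if the turntable is swung round (its rim mark moves more than 40 mm, about 23 degrees, from where it started) (distance of plate_mark from where it was at the start of the episode above 0.04 m).
It fails at once if a steel bar is moved more than 30 mm from where it lay (distance of any of bar_a, bar_b from where it was at the start of the episode above 0.03 m).
It also fails if it takes over 54 s, if anything falls off the work surface, if the arm or the gripper's body presses on something with over 40 N, if the wrist force passes 120 N, or if a joint passes its speed limit or range.

## Robot

A 7-joint arm with a two-finger parallel gripper is mounted at the origin on a cart in front of the work surface, level with it; the furniture and walls round the work are solid. World frame = base frame: x ahead of the robot, y to its left, z up, the work surface at z = 0. Lengths are in mm, angles in rad, forces in N, time in s.
With the tool pointing down it reaches from about 400 to 875 mm from the base axis. Payload 19.3 kg.
Tool frame: the origin (TCP) lies midway between the tips of the shut fingers; the grasp point (between the pads) lies grip_depth behind it (grip_depth is the distance from the TCP to the grasp point, in mm); z points along the fingers, y is the line along which they close (so a half turn about z gives the same grasp; the last joint's range is limited). The gripper opens to 85 mm and grips with 20 to 120 N. Pads are 22 mm wide; open, the fingers measure 114 mm over their backs; the gripper's body (76 mm by 85 mm) begins 54 mm behind the grasp point. The pads swing forward as they close: fully open they stand 13 mm farther back than shut.
Start: joints at [-1.232, 0.521, -0.036, 1.599, 0.021, 1.021, -0.113], TCP at [248.46, 573.483, 231.291] pointing down, gripper open.
Joint ranges: [-2.91, 2.91], [-0.3, 2.13], [-1.5, 1.42], [0.17, 2.43], [-1.26, 4.41], [0.16, 1.93], [-2.52, 2.52]. Speed limits (rad/s): [1.89, 1.89, 2.39, 2.39, 3.01, 3.01, 3.01].

## Interface

Orientations are given as a rotation vector (axis times angle).
In Python, from cell import * gives the robot as it stands. The module is installed in compiled form; this text tells all that it offers.
- The arm moves only by the tool apply_moves, never from a script. Its argument "increments" is a list of rows, each a list of 3 entries, a list of its own where there are three numbers: the shift along the world's x, y, z in m, then the turn, a rotation vector about the world's x, y, z in degrees, then the closure, from -1 (fully open) to 1 (shut). A call has 1 to 10 rows; each row shifts and turns the commanded pose from where the row before left it; what a row does not reach is not made up. A row lasts 1/8 s, in which the tool goes at most 62.5 mm and 10.7 degrees, less where a joint would pass 70% of its speed; a pose out of reach is approached as far as the arm can. A call is refused whole if a number of a shift passes 0.0625 or a number of a turn 10.7, either way. A call with a gripper value outside its range is refused whole. The fingers move at their own pace and stop on an object; the grip force is fixed at half the most. Time passes only in rows, so rows that do not move let the fingers close. It gives the time, the measured TCP pose, the force, the opening and the grip force at its end, in the units of the state.
- state(): the state, without advancing time (a new reading comes with each control period).
- camera(name): name is "scene" or "top" or "wrist"; returns the picture (384x512x3 uint8, red, green, blue); there is no depth.
- camera_model(name): a dict with "intrinsics" (3x3 intrinsics, pixels), "eye" and "rotation" of the camera in the world. Camera axes: x right, y down, z forward; pixel columns grow to the right and rows downward; lengths in mm; the calibration is good to about 2 mm. A picture is of the moment at which its call begins: read the wrist's pose just before it. camera_model takes no time and is no camera call; for the wrist camera it gives the pose at the moment of the call.
- job_done(): hands the job in; it is judged then, once.
The state is a dict: "clock": time; "joint_pos": joint angles; "dq": joint speeds; "effort": joint torques, N m; "tcp_pos": TCP position; "ee_rot": TCP orientation; "wrist_force": force on the tool from outside, world axes, zero at the start; "wrist_torque": the same for the moment, N m; "width": opening from 0.0 (shut) to 1.0 (fully open); "gripper_force": force on a finger pad.
Only numpy, scipy, OpenCV 4.12 (cv2) and the standard library are available. Lean on these libraries where they do the work, as an engineer would, in place of code of your own. Each camera call takes 0.05 s, during which the arm holds its last target. There are 200 camera calls.

## Working session

There is one attempt and no reset: what is moved stays moved. The work goes in short steps, Python scripts to look and compute and a tool call to move; the robot and the scene stay as the last step left them, time stands still between calls to the robot, and variables do not carry over. Pictures are saved under pics/ and viewed, at most 10 in all, crops included, and the job is handed in when it is done.

Besides the shell and the picture viewer there is one more tool, called after ">>>" by a JSON object that holds its "api" and its "payload", one argument or row to a line. apply_moves: Moves the arm, as the interface text tells. Its arguments: {"type":"object","properties":{"increments":{"type":"array","items":{"type":"array"}}},"required":["increments"]}

```bash
mkdir -p pics
python3 - <<'E'
from cell import *
import cv2,numpy as np
s=state();print(s)
ims=[]
for n in("scene","top"):
    i=camera(n)[:,:,::-1];cv2.imwrite(f"pics/{n}0.png",i)
    m=camera_model(n);print(n,np.round(m["intrinsics"],1).tolist(),np.round(m["eye"]).tolist(),np.round(m["rotation"],3).tolist())
E
```

```text
{'clock': 0.0, 'joint_pos': array([-1.23224111,  0.52204437, -0.03631949,  1.60000175,  0.02120229,
        1.0211091 , -0.11280458]), 'dq': array([3.89868293e-04, 6.43886735e-04, 3.65640797e-05, 5.50608527e-04,
       4.64425472e-04, 1.11967240e-03, 4.79232997e-04]), 'effort': array([-3.58886491e-04, -9.27092600e+01,  1.97922930e+00, -3.69951332e+01,
        1.77930359e-02,  7.84116914e-03,  2.23173595e-05]), 'tcp_pos': array([248.32019467, 573.17859416, 230.70914743]), 'ee_rot': array([-6.37611362e-01, -3.07605459e+00,  1.83451221e-03]), 'wrist_force': array([ 0.33107517, -0.45862352, -0.11543553]), 'wrist_torque': array([-0.04450263,  0.03141624,  0.01303279]), 'gripper_force': 0.0, 'width': 0.9998623742539083}
scene [[416.6, 0.0, 253.9], [0.0, 416.6, 195.6], [0.0, 0.0, 1.0]] [77.0, -554.0, 682.0] [-2.183, 0.648, -0.336]
top [[398.3, 0.0, 255.9], [0.0, 398.3, 187.9], [0.0, 0.0, 1.0]] [404.0, 98.0, 888.0] [-2.152, 2.178, -0.201]
```

View pics/top0.png

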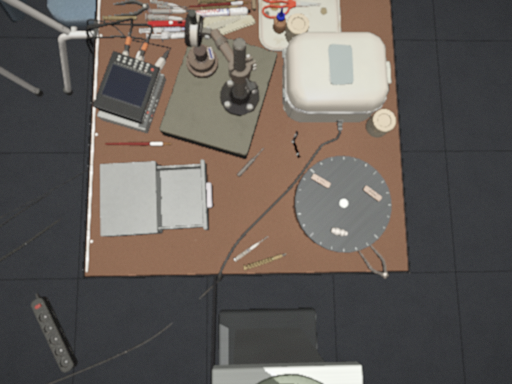

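View pics/scene0.png

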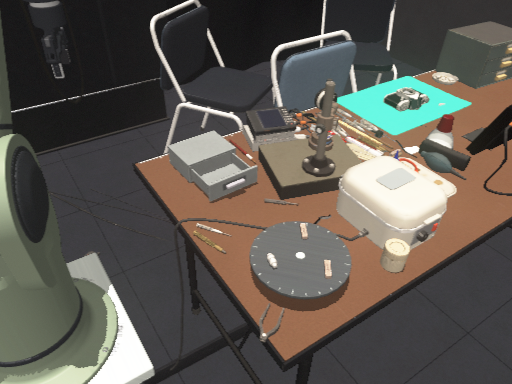

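The top view shows the plate centred near (343,203), with the coupler at (339,232) and the bars at (320,181) and (373,192). The drawer opens to the right: its front is at column ~206 and its pull at (210,195). Next I'll turn these pixels into positions.

```bash
cat > h.py <<'E'
from cell import *
import cv2,numpy as np
from scipy.spatial.transform import Rotation as R
def ray(n,px,z,m=None):
    m=m or camera_model(n)
    r=np.array(m["rotation"]);M=r if r.shape==(3,3) else R.from_rotvec(r).as_matrix()
    px=np.atleast_2d(px).astype(float)
    d=np.c_[px,np.ones(len(px))]@np.linalg.inv(m["intrinsics"]).T@M.T
    e=np.array(m["eye"]);return e+d*((z-e[2])/d[:,2])[:,None]
def blobs(mask,lo,hi):
    cs,_=cv2.findContours(mask.astype(np.uint8),cv2.RETR_EXTERNAL,cv2.CHAIN_APPROX_NONE)
    return [cv2.minAreaRect(c) for c in cs if lo<cv2.contourArea(c)<hi]
E
python3 - <<'E'
from h import *
i=cv2.imread("pics/top0.png")
g=i.min(2);m=(g>110).copy();sub=np.zeros_like(m);sub[150:255,290:395]=m[150:255,290:395]
for r in blobs(sub,15,400):
    print(np.round(r[0],1),np.round(r[1],1),round(r[2]),ray("top",r[0],52).round(),"box",ray("top",cv2.boxPoints(r),52).round()[:,:2].tolist())
for p,z in(((343.5,203),46),((160,163),60),((160,234),60),((206,162),60),((207,229),58),((210,195),40)):print(p,ray("top",p,z).round())
c=np.hstack([cv2.resize(i[150:250,90:220],None,fx=3,fy=3),cv2.resize(i[150:250,290:400],None,fx=3,fy=3)])
cv2.imwrite("pics/c0.png",c)
E
```

```text
(343.5, 203) [[ 492. -124.   46.]]
(160, 163) [[579. 265.  60.]]
(160, 234) [[430. 262.  60.]]
(206, 162) [[580. 168.  60.]]
(207, 229) [[439. 166.  58.]]
(210, 195) [[512. 161.  40.]]
```

View pics/c0.png

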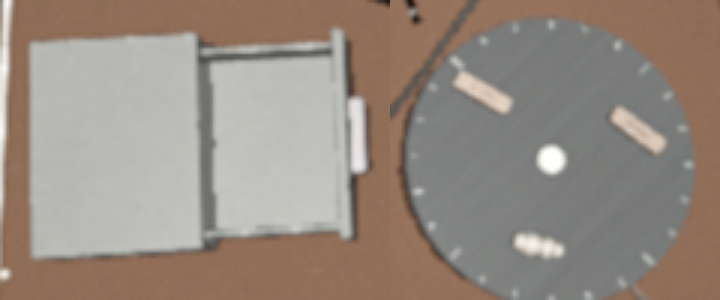

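The crop shows the drawer front at cols ~202–208 (crop 335–352), opening towards −y, and the pull at (210,195). The coupler lies at (339.3,231.7), roughly along the image's columns.

Run:
```python
from h import *
i=cv2.imread("pics/top0.png").astype(int)
m=(i.min(2)>135);sub=np.zeros_like(m);sub[150:255,290:395]=m[150:255,290:395]
for r in blobs(sub,8,400):
    b=ray("top",cv2.boxPoints(r),54)[:,:2]
    e=[b[1]-b[0],b[2]-b[1]];e=max(e,key=np.linalg.norm)
    print(np.round(r[0],1),np.round(r[1],1),ray("top",r[0],54).round()[0],"ang",np.degrees(np.arctan2(e[1],e[0])).round())
print([ (p,ray("top",p,z).round()[0].tolist()) for p,z in (((202,160),58),((204.5,230),58),((90+212/3,150+145/3),13))])
s=state();T=R.from_rotvec(s["ee_rot"]).as_matrix();print(T.round(3))
m=camera_model("wrist");print(m)
```

```text
[311.3 233.8] [2.8 4.9] [427. -51.  54.] ang -47.0
[339.2 231.9] [17.4  7.9] [ 430. -110.   54.] ang -109.0
[303.8 224.8] [3.5 2.8] [446. -36.  54.] ang -136.0
[299.  213.5] [3. 4.] [470. -27.  54.] ang -91.0
[343.5 202.5] [9.9 9.9] [ 492. -122.   54.] ang -47.0
[372.6 193. ] [20.6  6. ] [ 512. -186.   54.] ang -128.0
[318.9 178.8] [26.   8.1] [543. -72.  54.] ang -128.0
[((202, 160), [585.0, 177.0, 58.0]), ((204.5, 230), [437.0, 171.0, 58.0]), ((160.66666666666669, 198.33333333333334), [510.0, 271.0, 13.0])]
[[-0.918  0.397 -0.   ]
 [ 0.397  0.918 -0.001]
 [-0.    -0.001 -1.   ]]
{'intrinsics': array([[312.18480877,   0.        , 252.45009679],
       [  0.        , 312.18480877, 193.52387885],
       [  0.        ,   0.        ,   1.        ]]), 'eye': array([187.1114286 , 599.72932753, 373.93174515]), 'rotation': array([2.43152132, 1.59867705, 0.2123241 ])}
```

>>> {"api": "apply_moves", "payload": {
  "increments": [
    [[0.033, -0.042, 0], [0, 0, -5], -1],
    [[0.033, -0.042, 0], [0, 0, -5], -1],
    [[0.033, -0.042, 0], [0, 0, -5], -1],
    [[0.033, -0.042, 0], [0, 0, -5], -1],
    [[0.033, -0.042, 0], [0, 0, -5], -1],
    [[0.033, -0.042, 0], [0, 0, -5], -1],
    [[0.033, -0.042, 0], [0, 0, -5], -1],
    [[-0.005, -0.039, 0], [0, 0, -5], -1],
    [[-0.005, -0.039, 0], [0, 0, -5], -1],
    [[-0.005, -0.039, 0], [0, 0, -5], -1]
  ]
}}

```text
clock: 1.35
tcp_pos: [464.1, 161.1, 231.1]
ee_rot: [-1.882, -2.515, 0.001]
wrist_force: [1.1, -0.1, -0.0]
width: 1.0
gripper_force: 0.0
```

>>> {"api": "apply_moves", "payload": {
  "increments": [
    [[-0.005, -0.039, 0], [0, 0, -5], -1],
    [[-0.005, -0.039, 0], [0, 0, -5], -1],
    [[-0.005, -0.039, 0], [0, 0, -5], -1],
    [[-0.005, -0.039, 0], [0, 0, -5], -1],
    [[-0.005, -0.039, 0], [0, 0, -5], -1],
    [[-0.005, -0.039, 0], [0, 0, -5], -1],
    [[-0.005, -0.039, 0], [0, 0, -5], -1],
    [[0, 0, -0.02], [0, 0, 0], -1],
    [[0, 0, -0.02], [0, 0, 0], -1],
    [[0, 0, 0], [0, 0, 0], -1]
  ]
}}

```text
clock: 2.6
tcp_pos: [428.7, -110.5, 190.5]
ee_rot: [-2.548, -1.836, 0.003]
wrist_force: [-0.4, -0.5, 0.8]
width: 1.002
gripper_force: 0.0
```

```bash
cat > w.py <<'E'
from h import *
import sys
s=state();T=R.from_rotvec(s["ee_rot"]).as_matrix();m=camera_model("wrist");i=camera("wrist")[:,:,::-1];cv2.imwrite(sys.argv[1],i)
print(s["clock"],s["tcp_pos"].round(1),"yaw y",np.degrees(np.arctan2(T[1,1],T[0,1])).round(1),T[:,2].round(3),s["wrist_force"].round(1))
z=float(sys.argv[2])
for r in blobs(i.min(2)>float(sys.argv[3]),60,6000):
    b=ray("w",cv2.boxPoints(r),z,m)[:,:2];e=max([b[1]-b[0],b[2]-b[1]],key=np.linalg.norm)
    print(np.round(r[0]),np.round(r[1]),ray("w",r[0],z,m).round(1)[0,:2],"len",np.linalg.norm(b[1]-b[0]).round(),np.linalg.norm(b[2]-b[1]).round(),"ang",np.degrees(np.arctan2(e[1],e[0])).round(1))
E
python3 w.py pics/w1.png 54 150; python3 -c "
import cell;print([n for n in dir(cell) if n[0]!='_'],getattr(cell,'grip_depth',None))"
```

```text
2.6 [ 428.7 -110.5  190.5] yaw y -18.4 [-0.002 -0.    -1.   ] [-0.4 -0.5  0.8]
[393. 287.] [10. 14.] [ 529.1 -257.9] len 14.0 12.0 ang -18.3
[112. 287.] [10. 14.] [ 259.1 -168.6] len 14.0 12.0 ang -18.3
[ 23. 246.] [46. 99.] [ 195.8 -100.6] len 108.0 43.0 ang 59.5
[323. 174.] [19. 18.] [ 492.2 -122.5] len 16.0 18.0 ang -104.5
[256. 181.] [36. 15.] [ 431.9 -109.8] len 14.0 34.0 ang -104.4
[104.  81.] [11. 48.] [337.1  12.8] len 42.0 9.0 ang -0.2
[182.  13.] [50.  6.] [418.9  40.4] len 5.0 38.0 ang -52.1
['MotionError', 'camera', 'camera_model', 'grip_depth', 'job_done', 'state'] 18.700000000000003
```

View pics/w1.png

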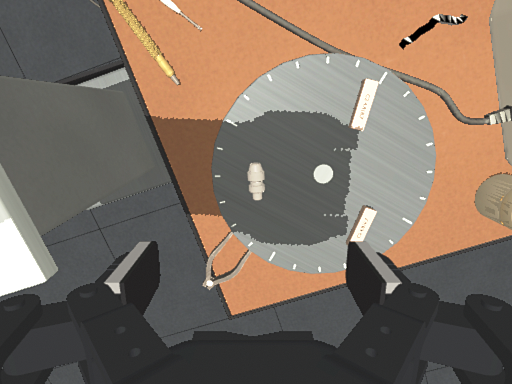

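The wrist view shows the coupler upright in the picture at (256,181), clear of both bars at (365,105) and (362,225). It is at about (431.5,−110), with its length at 75.6°.

>>> {"api": "apply_moves", "payload": {
  "increments": [
    [[0.003, 0, -0.03], [0, 0, 4], -0.5],
    [[0, 0, -0.03], [0, 0, 0], 0],
    [[0, 0, -0.03], [0, 0, 0], 0.1],
    [[0, 0, -0.02], [0, 0, 0], 0.1],
    [[0, 0, -0.01], [0, 0, 0], 0.1],
    [[0, 0, -0.005], [0, 0, 0], 0.1],
    [[0, 0, 0], [0, 0, 0], 0.1],
    [[0, 0, 0], [0, 0, 0], 0.1]
  ]
}}

```text
clock: 3.65
tcp_pos: [432.8, -110.5, 66.9]
ee_rot: [2.482, 1.925, 0.001]
wrist_force: [0.0, 0.3, 0.8]
width: 0.448
gripper_force: 0.0
```

```bash
python3 w.py pics/w2.png 54 150
```

```text
3.65 [ 432.8 -110.5   66.9] yaw y -14.4 [ 0.001 -0.    -1.   ] [0.  0.3 0.8]
[370. 360.] [45. 17.] [ 481.5 -206.7] len 10.0 32.0 ang -66.5
[414. 336.] [26. 10.] [ 509.5 -196.2] len 6.0 18.0 ang -55.9
[237. 323.] [75. 23.] [ 410.3 -161.3] len 15.0 45.0 ang -45.8
[310. 251.] [45. 15.] [ 461.2 -127. ] len 8.0 27.0 ang -87.6
[195. 251.] [14. 45.] [ 400.  -111.3] len 27.0 8.0 ang 58.9
[363. 228.] [30. 32.] [ 491.1 -120.7] len 17.0 17.0 ang -98.3
[251. 234.] [28. 63.] [ 432.2 -109.5] len 36.0 15.0 ang 74.9
```

View pics/w2.png

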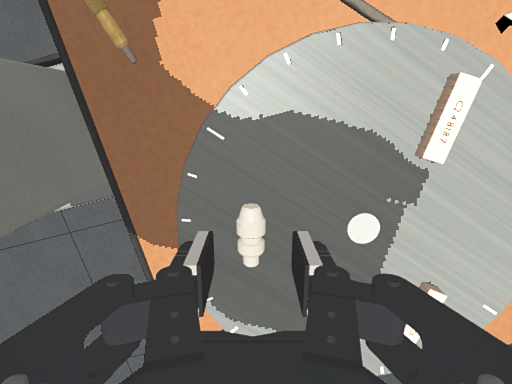

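The coupler sits midway between the fingers at (251,234), aligned and clear on both sides. I'll descend and close gently.

>>> {"api": "apply_moves", "payload": {
  "increments": [
    [[0, 0, -0.01], [0, 0, 0], 0.2],
    [[0, 0, -0.008], [0, 0, 0], 0.2],
    [[0, 0, 0], [0, 0, 0], 0.4],
    [[0, 0, 0], [0, 0, 0], 0.45],
    [[0, 0, 0], [0, 0, 0], 0.5],
    [[0, 0, 0], [0, 0, 0], 0.55],
    [[0, 0, 0], [0, 0, 0], 0.6],
    [[0, 0, 0], [0, 0, 0], 0.7],
    [[0, 0, 0], [0, 0, 0], 1],
    [[0, 0, 0], [0, 0, 0], 1]
  ]
}}

```text
clock: 4.95
tcp_pos: [432.5, -110.6, 48.5]
ee_rot: [2.483, 1.925, 0.0]
wrist_force: [-1.3, 0.5, 6.0]
width: 0.148
gripper_force: 58.5
```

>>> {"api": "apply_moves", "payload": {
  "increments": [
    [[0, 0, 0], [0, 0, 0], 1],
    [[0, 0, 0.004], [0, 0, 0], 1],
    [[0, 0, 0.008], [0, 0, 0], 1],
    [[0, 0, 0.02], [0, 0, 0], 1],
    [[0, 0, 0.03], [0, 0, 0], 1],
    [[0, 0, 0.03], [0, 0, 0], 1],
    [[0, 0, 0.03], [0, 0, 0], 1],
    [[0, 0, 0.01], [0, 0, 0], 1],
    [[0, 0, 0], [0, 0, 0], 1]
  ]
}}

```text
clock: 6.08
tcp_pos: [432.6, -110.3, 180.5]
ee_rot: [2.482, 1.925, 0.001]
wrist_force: [0.0, -0.9, -0.5]
width: 0.145
gripper_force: 58.6
```

```bash
python3 w.py pics/w3.png 180 150
python3 - <<'E'
from h import *
i=camera("top")[:,:,::-1];cv2.imwrite("pics/t3.png",i)
w=cv2.imread("pics/w3.png")
cv2.imwrite("pics/c3.png",np.hstack([w[:,60:460],cv2.resize(i[90:282,90:290],(400,384))]))
E
```

```text
6.075 [ 432.6 -110.3  180.5] yaw y -14.4 [ 0.001  0.    -1.   ] [ 0.  -0.9 -0.5]
[ 18. 246.] [51.  4.] [319.3 -81.3] len 2.0 26.0 ang -89.6
[252. 250.] [70. 27.] [ 432.  -112.5] len 13.0 38.0 ang -103.7
[ 13. 244.] [26. 71.] [317. -80.] len 39.0 13.0 ang 63.6
[320. 182.] [18. 19.] [471.8 -86.6] len 9.0 9.0 ang -14.4
[101.  71.] [12. 50.] [389.5 -14.8] len 22.0 5.0 ang -0.1
[191.  11.] [38.  5.] [434.1  -2.3] len 2.0 15.0 ang -52.9
```

View pics/c3.png

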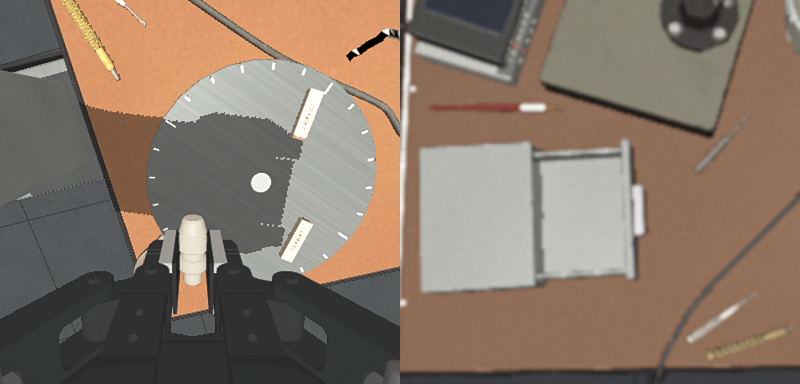

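The coupler is held between the pads and the plate is undisturbed. The drawer's interior centre is about (511,219), with its inner front face at y≈174 and the box edge at y≈275.

>>> {"api": "apply_moves", "payload": {
  "increments": [
    [[0.0078, 0.033, 0], [0, 0, 1.6], 1],
    [[0.0078, 0.033, 0], [0, 0, 1.6], 1],
    [[0.0078, 0.033, 0], [0, 0, 1.6], 1],
    [[0.0078, 0.033, 0], [0, 0, 1.6], 1],
    [[0.0078, 0.033, 0], [0, 0, 1.6], 1],
    [[0.0078, 0.033, 0], [0, 0, 1.6], 1],
    [[0.0078, 0.033, 0], [0, 0, 1.6], 1],
    [[0.0078, 0.033, 0], [0, 0, 1.6], 1],
    [[0.0078, 0.033, 0], [0, 0, 1.6], 1],
    [[0.0078, 0.033, 0], [0, 0, 1.6], 1]
  ]
}}

```text
clock: 7.42
tcp_pos: [510.2, 220.3, 178.9]
ee_rot: [-2.189, -2.252, 0.003]
wrist_force: [0.1, -0.3, -0.1]
width: 0.148
gripper_force: 58.6
```

>>> {"api": "apply_moves", "payload": {
  "increments": [
    [[0, 0, -0.03], [0, 0, 0], 1],
    [[0, 0, -0.03], [0, 0, 0], 1],
    [[0, 0, -0.02], [0, 0, 0], 1],
    [[0, 0, 0], [0, 0, 0], 1],
    [[0, 0, 0], [0, 0, 0], 1]
  ]
}}

```text
clock: 8.05
tcp_pos: [510.6, 219.3, 100.5]
ee_rot: [-2.191, -2.251, 0.0]
wrist_force: [0.1, 0.2, -0.5]
width: 0.147
gripper_force: 58.6
```

```bash
python3 w.py pics/w4.png 100 150;  python3 - <<'E'
from h import *
i=camera("scene")[:,:,::-1]
w=cv2.imread("pics/w4.png")
cv2.imwrite("pics/c4.png",np.hstack([w[:,40:470],cv2.resize(i[110:240,140:265],(369,384))]))
E
```

```text
8.05 [510.6 219.3 100.5] yaw y 1.6 [-0. -0. -1.] [ 0.1  0.2 -0.5]
[252. 252.] [63. 24.] [510.3 215.7] len 12.0 35.0 ang -87.8
[426. 113.] [12. 39.] [585.9 285.9] len 16.0 5.0 ang 89.3
[504.  63.] [ 7. 44.] [615.6 307.3] len 17.0 3.0 ang 72.4
```

View pics/c4.png

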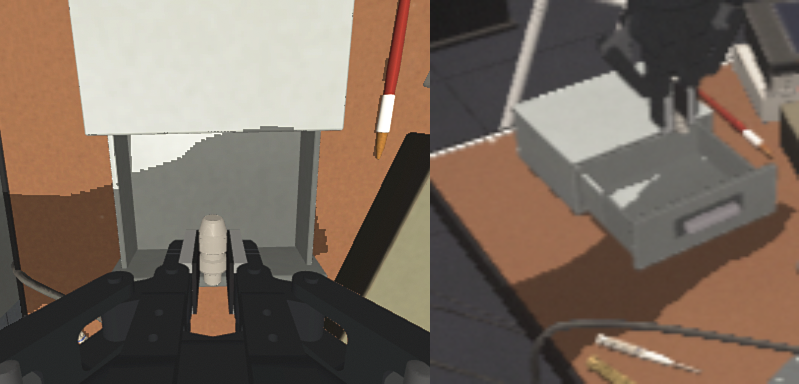

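The wrist view shows the open drawer with the coupler above it at (252,252). The box edge is at row 133, the drawer front near row 262, and the floor spans crop columns 130–302.

Run:
```python
from h import *
for p,z in(((252,132),60),((170,276),58),((325,276),58),((170,250),13),((345,250),13),((160,262),58)):print(p,z,ray("wrist",p,z).round()[0])
```

```text
(252, 132) 60 [509. 273.  60.]
(170, 276) 58 [457. 177.  58.]
(325, 276) 58 [560. 180.  58.]
(170, 250) 13 [445. 174.  13.]
(345, 250) 13 [587. 178.  13.]
(160, 262) 58 [451. 187.  58.]
```

>>> {"api": "apply_moves", "payload": {
  "increments": [
    [[0, 0.005, -0.02], [0, 0, 0], 1],
    [[0, 0, -0.02], [0, 0, 0], 1],
    [[0, 0, -0.02], [0, 0, 0], 1],
    [[0, 0, -0.012], [0, 0, 0], 1],
    [[0, 0, -0.006], [0, 0, 0], 1],
    [[0, 0, -0.004], [0, 0, 0], 1],
    [[0, 0, 0], [0, 0, 0], 1],
    [[0, 0, 0], [0, 0, 0], 1]
  ]
}}

```text
clock: 9.15
tcp_pos: [510.7, 224.6, 18.7]
ee_rot: [2.191, 2.252, 0.001]
wrist_force: [-0.2, -0.1, -0.2]
width: 0.148
gripper_force: 58.6
```

>>> {"api": "apply_moves", "payload": {
  "increments": [
    [[0, 0, -0.001], [0, 0, 0], 1],
    [[0, 0, -0.001], [0, 0, 0], 1],
    [[0, 0, 0], [0, 0, 0], 1]
  ]
}}

```text
clock: 9.52
tcp_pos: [510.4, 224.5, 16.3]
ee_rot: [-2.191, -2.252, 0.0]
wrist_force: [-0.1, -0.1, -0.4]
width: 0.149
gripper_force: 58.6
```

>>> {"api": "apply_moves", "payload": {
  "increments": [
    [[0, 0, -0.001], [0, 0, 0], 1],
    [[0, 0, 0], [0, 0, 0], 1],
    [[0, 0, 0], [0, 0, 0], 0.6],
    [[0, 0, 0], [0, 0, 0], 0.5],
    [[0, 0, 0], [0, 0, 0], 0.4],
    [[0, 0, 0], [0, 0, 0], 0.3],
    [[0, 0, 0], [0, 0, 0], 0.3]
  ]
}}

```text
clock: 10.4
tcp_pos: [510.4, 224.5, 15.3]
ee_rot: [-2.191, -2.252, 0.0]
wrist_force: [0.5, 0.1, 0.4]
width: 0.347
gripper_force: 0.0
```

>>> {"api": "apply_moves", "payload": {
  "increments": [
    [[0, 0, 0.01], [0, 0, 0], 0.3],
    [[0, 0, 0.03], [0, 0, 0], 0.3],
    [[0, 0, 0.05], [0, 0, 0], 0.3],
    [[0, 0, 0.05], [0, 0, 0], 0.5],
    [[0, 0, 0], [0, 0, 0], 1],
    [[0, 0, 0], [0, 0, 0], 1]
  ]
}}

```text
clock: 11.15
tcp_pos: [510.2, 224.6, 155.5]
ee_rot: [-2.19, -2.252, -0.0]
wrist_force: [-0.3, -0.6, -1.0]
width: 0.002
gripper_force: 0.0
```

```bash
python3 w.py pics/w5.png 21 150;python3 - <<'E'
from h import *
i=camera("top")[:,:,::-1]
cv2.imwrite("pics/t5.png",i)
w=cv2.imread("pics/w5.png")
cv2.imwrite("pics/c5.png",np.hstack([w[:,40:470],cv2.resize(i[140:260,180:300],(369,384))]))
E
```

```text
11.15 [510.2 224.6 155.5] yaw y 1.6 [ 0.  0. -1.] [-0.3 -0.6 -1. ]
[478. 314.] [ 9. 11.] [745.8  93.6] len 11.0 11.0 ang 1.6
[252. 184.] [35. 13.] [510.1 224.6] len 12.0 33.0 ang -88.0
[393. 118.] [10. 31.] [629.8 286. ] len 26.0 8.0 ang 90.5
[469.  45.] [ 17. 114.] [683.6 345.6] len 81.0 14.0 ang 67.5
```

View pics/c5.png

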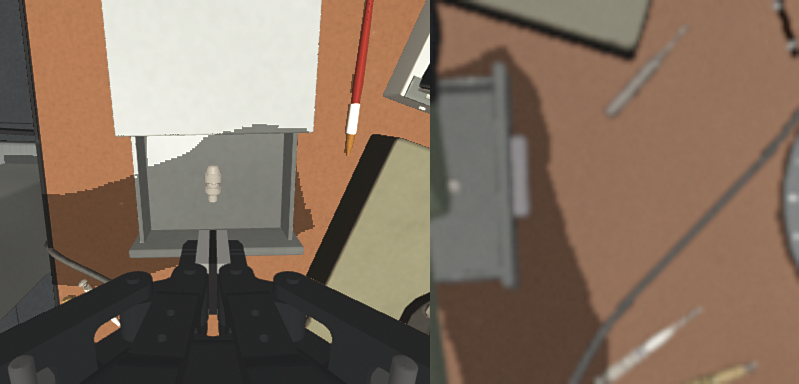

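The coupler lies at rest on the drawer floor at (252,184), which is world (510,225). The pull's outer face is at y≈158. Next I'll take the shut fingers in front of the pull.

>>> {"api": "apply_moves", "payload": {
  "increments": [
    [[0, -0.028, 0], [0, 0, 0], 1],
    [[0, -0.03, 0], [0, 0, 0], 1],
    [[0, -0.03, 0], [0, 0, 0], 1],
    [[0, -0.022, 0], [0, 0, 0], 1],
    [[0, 0, -0.03], [0, 0, 0], 1],
    [[0, 0, -0.03], [0, 0, 0], 1],
    [[0, 0, -0.03], [0, 0, 0], 1],
    [[0, 0, -0.025], [0, 0, 0], 1],
    [[0, 0, -0.015], [0, 0, 0], 1],
    [[0, 0, 0], [0, 0, 0], 1]
  ]
}}

```text
clock: 12.5
tcp_pos: [509.8, 114.1, 24.3]
ee_rot: [-2.19, -2.251, 0.003]
wrist_force: [0.3, -0.2, 1.0]
width: 0.001
gripper_force: 0.0
```

>>> {"api": "apply_moves", "payload": {
  "increments": [
    [[0, 0.01, 0], [0, 0, 0], 1],
    [[0, 0.01, 0], [0, 0, 0], 1],
    [[0, 0.006, 0], [0, 0, 0], 1],
    [[0, 0.006, 0], [0, 0, 0], 1],
    [[0, 0.006, 0], [0, 0, 0], 1],
    [[0, 0.006, 0], [0, 0, 0], 1]
  ]
}}

```text
clock: 13.25
tcp_pos: [510.4, 158.7, 25.3]
ee_rot: [-2.191, -2.252, 0.0]
wrist_force: [-1.2, -1.5, 0.6]
width: -0.005
gripper_force: 0.6
```

>>> {"api": "apply_moves", "payload": {
  "increments": [
    [[0, 0.006, 0], [0, 0, 0], 1],
    [[0, 0.006, 0], [0, 0, 0], 1],
    [[0, 0.006, 0], [0, 0, 0], 1],
    [[0, 0.006, 0], [0, 0, 0], 1],
    [[0, 0.006, 0], [0, 0, 0], 1],
    [[0, 0.006, 0], [0, 0, 0], 1],
    [[0, 0.006, 0], [0, 0, 0], 1],
    [[0, 0.006, 0], [0, 0, 0], 1],
    [[0, 0.006, 0], [0, 0, 0], 1],
    [[0, 0.006, 0], [0, 0, 0], 1]
  ]
}}

```text
clock: 14.5
tcp_pos: [510.4, 218.9, 25.3]
ee_rot: [-2.191, -2.252, 0.0]
wrist_force: [-1.2, -1.8, 0.1]
width: 0.002
gripper_force: 0.6
```

>>> {"api": "apply_moves", "payload": {
  "increments": [
    [[0, 0.004, 0], [0, 0, 0], 1],
    [[0, 0.004, 0], [0, 0, 0], 1],
    [[0, 0.004, 0], [0, 0, 0], 1],
    [[0, 0.003, 0], [0, 0, 0], 1],
    [[0, 0.002, 0], [0, 0, 0], 1],
    [[0, 0, 0], [0, 0, 0], 1]
  ]
}}

```text
clock: 15.25
tcp_pos: [510.5, 235.7, 25.3]
ee_rot: [2.19, 2.252, 0.0]
wrist_force: [-0.9, -0.5, 0.9]
width: -0.0
gripper_force: 0.0
```

Run:
```python
from h import *
i=camera("top")[:,:,::-1];j=camera("scene")[:,:,::-1]
cv2.imwrite("pics/c6.png",np.hstack([cv2.resize(i[140:260,80:240],(480,360)),cv2.resize(j[110:230,140:260],(320,360))]))
```

```text
(no output)
```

View pics/c6.png

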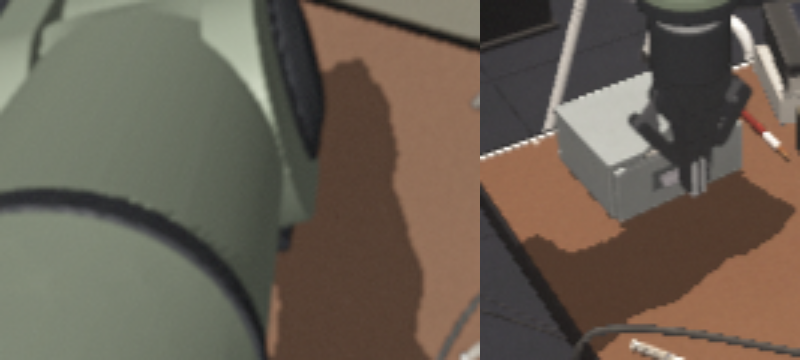

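The scene view shows the drawer nearly shut, with the fingers on the pull. I'll keep pushing in small steps until the force rises.

>>> {"api": "apply_moves", "payload": {
  "increments": [
    [[0, 0.002, 0], [0, 0, 0], 1],
    [[0, 0.002, 0], [0, 0, 0], 1],
    [[0, 0.002, 0], [0, 0, 0], 1]
  ]
}}

```text
clock: 15.72
tcp_pos: [510.4, 241.6, 25.3]
ee_rot: [-2.191, -2.252, 0.0]
wrist_force: [0.1, -1.2, 1.0]
width: 0.001
gripper_force: 0.5
```

>>> {"api": "apply_moves", "payload": {
  "increments": [
    [[0, 0.002, 0], [0, 0, 0], 1],
    [[0, 0.002, 0], [0, 0, 0], 1]
  ]
}}

```text
clock: 15.98
tcp_pos: [510.4, 242.5, 25.2]
ee_rot: [2.192, 2.248, -0.005]
wrist_force: [-2.2, -23.2, 9.9]
width: 0.001
gripper_force: 11.8
```

>>> {"api": "apply_moves", "payload": {
  "increments": [
    [[0, 0.002, 0], [0, 0, 0], 1]
  ]
}}

```text
clock: 16.1
tcp_pos: [510.4, 242.7, 25.2]
ee_rot: [2.192, 2.246, -0.008]
wrist_force: [-1.8, -34.3, 14.2]
width: -0.004
gripper_force: 16.8
```

The drawer is at its stop. I'll back away gently, raise the arm, and check.

>>> {"api": "apply_moves", "payload": {
  "increments": [
    [[0, -0.002, 0], [0, 0, 0], 1],
    [[0, -0.003, 0], [0, 0, 0], 1],
    [[0, -0.01, 0], [0, 0, 0], 1],
    [[0, -0.03, 0], [0, 0, 0], 1],
    [[0, -0.03, 0], [0, 0, 0], 1],
    [[0, 0, 0.05], [0, 0, 0], 1],
    [[0, 0, 0.05], [0, 0, 0], 1],
    [[0, 0, 0.05], [0, 0, 0], 1],
    [[0, 0, 0.03], [0, 0, 0], 1],
    [[0, 0, 0], [0, 0, 0], 1]
  ]
}}

```text
clock: 17.35
tcp_pos: [511.4, 172.7, 207.3]
ee_rot: [2.19, 2.251, 0.006]
wrist_force: [-0.2, 1.0, -0.2]
width: -0.002
gripper_force: 0.0
```

Run:
```python
from h import *
w=camera("wrist")[:,:,::-1];j=camera("scene")[:,:,::-1];print(state()["clock"],state()["wrist_force"].round(1))
cv2.imwrite("pics/c7.png",np.hstack([cv2.resize(w,(440,330)),cv2.resize(j[110:310,140:360],(360,330))]))
```

```text
17.45 [-0.2 -0.1 -0.1]
```

View pics/c7.png

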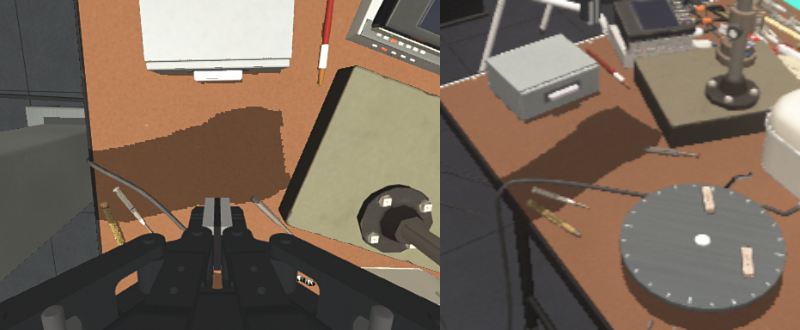

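The drawer is fully shut, both bars lie in place on the plate, and the arm touches nothing.

```bash
python3 -c "
from cell import *
print(job_done())"
```

```text
the job is handed in; nothing more can be done
None
```

The coupler is lying in the drawer, the drawer is pushed shut, the bars and turntable look undisturbed in the last pictures, and the job is handed in at about 17.5 s (no verdict was returned).

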